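# Open and hold the hoop pen's sprung gate

## Task

Slide the loose board end that lies in front of the hoop pen, in the way of its gate, into the inside corner of the dark stop fence, flat on the table and flush against both arms. Then squeeze the pen's blue catch all the way in and after it the red one, take the gate by its green post, swing it past its detent and hold it wide open, about square to the pen's front. Finish while still holding it there, for the gate springs back if let go; leave the other things on the bench where they are.

Things in the scene. Friction and masses are not known exactly. Their poses are not given: they have to be found in the camera images.
- pen: The hoop pen, fixed to the table: a low slatted wooden pen 316 mm wide (y), 250 deep (x), 120 high, front towards the robot. Its front is the gate under a header rail (30 mm wide, top 122 mm up) that carries the two catches, 65 mm either side of its middle. Origin: table height under the middle of the header; x into the pen, y along the header to the hinge end.
- board: The loose board end: a pale planed wooden block 110 x 60 x 35 mm (x, y, z) with darker end grain and a thin dark pencil line on top, about 0.15 kg. Origin: centre of its underside; x along its length. It starts on the table in front of the gate.
- fence: Stop fence fixed to the table: an L of two dark battens 20 mm thick, 26 high. Origin: its square inside corner, at table height. One arm runs 170 mm along -x (stop face y = 0), the other 140 mm along +y (stop face x = 0); the board goes in x < 0, y > 0. Flush, the board's origin is at x -55, y +30 mm with its length along fence x, or at -30, +55 with it along y: equally good.
- blue_catch: Squeeze catch on the pen's header. Origin: centre of its underside, 122 mm above the table; x into the pen, y along the header towards the hinge, z up. Fixed steel ear: outer face y = -30 mm. Sliding blue ear: outer face y = +30 mm when shut, moves in -y. Both 30 mm wide, 10 thick, 45 high: grip across y, 20-35 mm above the origin. The catches may have swapped places.
- red_catch: Squeeze catch on the pen's header. Origin: centre of its underside, 122 mm above the table; x into the pen, y along the header towards the hinge, z up. Fixed steel ear: outer face y = -30 mm. Sliding red ear: outer face y = +30 mm when shut, moves in -y. Both 30 mm wide, 10 thick, 45 high: grip across y, 20-35 mm above the origin. The catches may have swapped places.
- blue_slide (a joint): Squeeze of the blue catch, m: 0 shut (its tab blocks the gate), 0.022 fully in (ears 60 mm over all when shut, 38 then); gate free from 0.013, counts as squeezed from 0.016. Stiff by 4 N friction: stays where left. The steel ear does not give, so fingers closing evenly should be centred at about y = -12 mm of the catch, else they stall on it.
- red_slide (a joint): Squeeze of the red catch, m: 0 shut (its tab blocks the gate), 0.022 fully in (ears 60 mm over all when shut, 38 then); gate free from 0.013, counts as squeezed from 0.016. Stiff by 4 N friction: stays where left. The steel ear does not give, so fingers closing evenly should be centred at about y = -12 mm of the catch, else they stall on it.
- gate_angle (a joint): Gate angle, rad: 0 shut, stop 1.7. A slatted panel hinged upright at the pen's +y end; its free end swings out towards the robot, clockwise from above. A spring shuts it with 0.15 N m at 0, 0.65 at 1.7. A detent adds up to 0.7 N m at 0.85 to 1.0 (up to 6 N in all at the post) and as much on the way back; let go beyond, it drifts back to about 1.15. Wide open: 1.35 or more; 1.5 is good.
- gate_hinge (a point): Point on the gate's upright hinge axis, 130 mm above the table. Axes turn with the gate: when shut, x points into the pen, y along the header, z up. The gate reaches 260 mm from here along -y, is 16 mm thick, its panel 72 mm high, under the header, with two steel lugs up to 98 mm.
- post_grip (a point): Grip point on the axis of the gate's green handle post, 130 mm above the table. Post: round, upright, 18 mm thick, top at 150 mm, free all round above 70 mm. It is at x -45, y -210 mm in gate_hinge's axes (215 mm from the hinge axis). It turns between fingers gripping from above, so the gripper need not turn with the gate. Axes as gate_hinge.
- gate: The gate itself with its handle post, one rigid part. Origin on the hinge axis at table height; axes as gate_hinge.
- hoop: Pale bentwood hoop, 170 mm across, 60 mm high, inside the pen. To be left alone. Origin: centre of underside.
- small_hoop: Small bentwood hoop, 90 mm across, 30 mm high, on the table. To be left alone.
- discs: Stack of pale wooden discs in one piece, 84 mm across, 34 mm high. To be left alone.
- jar: Amber jar with a white cap, 70 mm across, 100 mm high. To be left alone.
- mallet: Wooden mallet, 260 mm long, lying on the table. To be left alone.
- brush: Brush with orange handle, lying on the table. To be left alone.
- offcut: Brown wooden offcut 90 x 45 x 30 mm. To be left alone.

How it is judged:
On the way, in this order (a step that is already met when the one before it is completed fails the run):
1. the board end lies flat in the fence corner, flush against both arms (((x of board in the frame of fence between -0.058 and -0.052 m and y of board in the frame of fence between 0.027 and 0.033 m and angle between the x axis of board and the x axis of fence, either way round below 0.05 rad) or (x of board in the frame of fence between -0.033 and -0.027 m and y of board in the frame of fence between 0.052 and 0.058 m and angle between the y axis of board and the x axis of fence, either way round below 0.05 rad)) and height (world z) of board below 0.004 m and angle between board's own z axis and vertical below 0.05 rad), for 0.2 s.
2. the blue catch is squeezed in while the red one is still shut (value of joint blue_slide above 0.016 m and value of joint red_slide below 0.012 m), for 0.1 s.
3. then the red catch is squeezed in (value of joint red_slide above 0.016 m), for 0.1 s.
4. the gate is swung past its detent (value of joint gate_angle above 1.1 rad), for 0.05 s.
At the end, for the whole second after the job is handed in: Gate still at 1.35 rad or more, held by the robot's fingers (over 1 N on it); both catches squeezed in 16 mm or more; board end flat in the fence corner, within 3 mm of flush with both arms and 0.05 rad of square; other loose things within 30 mm of their starts (all of step 1 and value of joint gate_angle above 1.35 rad and velocity of joint gate_angle between -0.1 and 0.1 rad/s and contact force between the fingers and gate above 1 N and value of joint each of blue_slide, red_slide above 0.016 m and distance of each of hoop, small_hoop, discs, jar, mallet, brush, offcut from where it was at the start of the episode below 0.03 m); the arm keeps its last pose, push and grip.
It fails at once if a bystander is disturbed (moved more than 30 mm) (distance of any of hoop, small_hoop, discs, jar, mallet, brush, offcut from where it was at the start of the episode above 0.03 m).
It also fails if it takes over 72 s, if anything falls off the work surface, if the arm or the gripper's body presses on something with over 40 N, if the wrist force passes 120 N, or if a joint passes its speed limit or range.

## Robot

A 6-joint arm with a two-finger parallel gripper is mounted at the origin on the work surface. World frame = base frame: x ahead of the robot, y to its left, z up, the work surface at z = 0. Lengths are in m, angles in rad, forces in N, time in s.
With the tool pointing down it reaches from about 0.375 to 0.9 m from the base axis. Payload 3.1 kg.
Tool frame: the origin (TCP) lies midway between the tips of the shut fingers; the grasp point (between the pads) lies 19 mm behind it; x points along the fingers, z is the direction in which the jaws open and shut, and the axes are right-handed (so a half turn about x gives the same grasp; the last joint's range is limited). The gripper opens to 85 mm and grips with 20 to 120 N. Pads are 22 mm wide; open, the fingers measure 114 mm over their backs; the gripper's body (76 mm by 85 mm) begins 54 mm behind the grasp point. The pads swing forward as they close: fully open they stand 13 mm farther back than shut.
Start: joints at [1.095, 0.527, 1.433, -0, 1.181, -0.178], TCP at [0.183, 0.598, 0.231] pointing down, gripper open.
Joint ranges: [-3.08, 3.08], [-0.75, 2.2], [0.22, 2.44], [-1.43, 4.57], [0, 2.65], [-2.85, 2.85]. Speed limits (rad/s): [2.79, 2.79, 3.14, 3.14, 3.14, 3.14].

## Interface

Orientations are given as a unit quaternion [x, y, z, w].
In Python, from station import status, snapshot, camera_params, ticket gives the robot as it stands.
- The arm moves only by the tool arm_command, never from a script. Its argument "series" is a list that holds one entry, the list of rows, each a list of 4 numbers: the shift along the tool's x, y, z in mm, then the turn about the tool's x in rad. A call has 1 to 10 rows; each row shifts and turns the commanded pose from where the row before left it, along the tool's axes as they then stand; what a row does not reach is not made up. A row lasts 1/10 s, in which the tool goes at most 50 mm and 8.59 degrees, less where a joint would pass 70% of its speed; a pose out of reach is approached as far as the arm can. A call is refused whole if a number of a shift passes 50 or a number of a turn 0.15, either way. A call with a gripper value outside its range is refused whole. "jaw" is the opening in per cent of the stroke, from 0 (shut) to 100 (fully open), set as the call begins (left out, the last holds). The fingers move at their own pace and stop on an object; "force" is the grip in N (left out, the last holds). Time passes only in rows, so rows that do not move let the fingers close. It gives the time, the measured TCP pose, the force and the opening at its end, in the units of the state.
- status.sense(): the state, without advancing time (a new reading comes with each control period).
- snapshot(name): name is "scene" or "top"; returns the picture (400x640x3 uint8, red, green, blue); there is no depth.
- camera_params(name): a dict with "fovy" (degrees; the focal length in pixels is half the picture's height over the tangent of half this angle, whatever the lens; pixels are square), "cx", "cy" (the principal point, pixels), "extrinsics" (4x4, takes a point from camera to world coordinates). Camera axes: x right, y down, z forward; pixel columns grow to the right and rows downward; lengths in m; the calibration is good to about 2 mm. A picture is of the moment at which its call begins. camera_params takes no time and is no camera call.
- ticket.sign_off(): hands the job in, once; it reports no verdict.
The state is a dict: "t": time; "q": joint angles; "qd": joint speeds; "tau": joint torques, N m; "tcp_pos": TCP position; "tool_rot": TCP orientation; "force": force on the tool from outside, world axes, zero at the start; "ft_torque": the same for the moment, N m; "finger_gap": opening from 0.0 (shut) to 1.0 (fully open).
Only numpy, scipy, OpenCV 4.12 (cv2) and the standard library are available. Lean on these libraries where they do the work, as an engineer would, in place of code of your own. Each camera call takes 0.05 s, during which the arm holds its last target. There are 200 camera calls.

## Working session

There is one attempt and no reset: what is moved stays moved. The work goes in short steps, Python scripts to look and compute and a tool call to move; the robot and the scene stay as the last step left them, time stands still between calls to the robot, and variables do not carry over. Pictures are saved under pics/ and viewed, about 8 in all and at most 12, crops included, and the job is handed in when it is done.

Besides the shell and the picture viewer there is one more tool, called after "Call:" as name(argument=value, ...), one argument or row to a line, values as JSON. arm_command: Moves the arm, as the interface text tells. Its arguments: {"type":"object","properties":{"series":{"type":"array"},"jaw":{"type":"number"},"force":{"type":"number"}},"required":["series"]}

```bash
ls; mkdir -p pics
python3 - <<'E'
from station import status,snapshot,camera_params
import cv2,numpy as np
s=status.sense();print(s)
for n in("scene","top"):
    im=snapshot(n);cv2.imwrite(f"pics/{n}0.png",im[:,:,::-1]);print(n,camera_params(n))
E
```

```text
pics
{'t': 0.0, 'q': array([ 1.09546640e+00,  5.28509995e-01,  1.43387144e+00,  1.58025508e-05,
        1.18139739e+00, -1.78531292e-01]), 'qd': array([ 0.00039563, -0.00034774, -0.00107471, -0.00112011, -0.00032176,
        0.00177037]), 'tau': array([-2.49119245e-05, -4.42350483e+01, -1.78017712e+01, -1.77716538e-04,
        8.42206908e-03, -2.48559326e-05]), 'tcp_pos': array([0.1824486 , 0.59704547, 0.2303165 ]), 'tool_rot': array([-0.42091237,  0.56912844,  0.42023749,  0.56773765]), 'force': array([0.93635764, 0.06056033, 0.53358282]), 'ft_torque': array([-0.01622508,  0.05231324,  0.03159155]), 'finger_gap': 0.9990666401858153}
scene {'fovy': 51.61919226892353, 'cx': 320.62060676406384, 'cy': 210.1085192020149, 'extrinsics': array([[ 0.8679335 ,  0.39456153, -0.30168301,  0.93977286],
       [ 0.49663447, -0.69768187,  0.51632763, -0.65576195],
       [-0.00675575, -0.59796423, -0.80149432,  1.13006142],
       [ 0.        ,  0.        ,  0.        ,  1.        ]])}
top {'fovy': 55.84546606793485, 'cx': 319.5985457716199, 'cy': 201.08442347829924, 'extrinsics': array([[-5.52649494e-04, -9.85891479e-01,  1.67384847e-01,
         3.48937487e-01],
       [-9.99999796e-01,  4.90996890e-04, -4.09712897e-04,
        -7.64703135e-03],
       [ 3.21747015e-04, -1.67385039e-01, -9.85891548e-01,
         1.44360398e+00],
       [ 0.00000000e+00,  0.00000000e+00,  0.00000000e+00,
         1.00000000e+00]])}
```

View pics/top0.png

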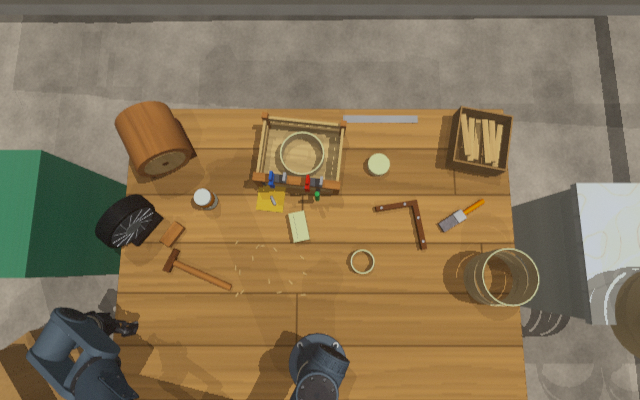

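View pics/scene0.png

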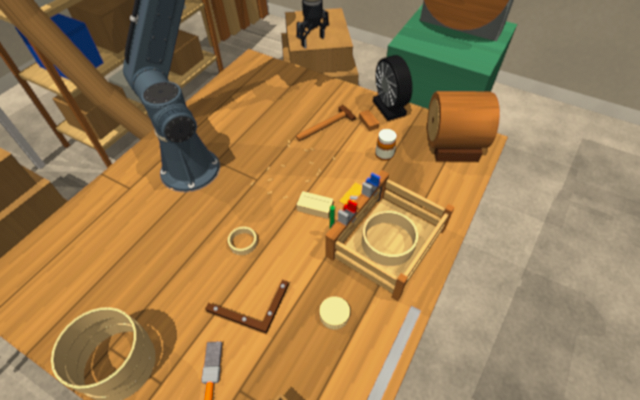

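The top view shows the pen at about (300,155) with its hinge end on the left. The blue catch is at (272,179), the red at (308,183) and the green post at (317,196). The board is at (299,227), and the fence's inside corner is near (413,207). The scene view agrees. I'll enlarge both.

```bash
cat > h.py <<'E'
import numpy as np,cv2
from station import status,snapshot,camera_params
from scipy.spatial.transform import Rotation as R
def cam(n):
    c=camera_params(n);return 200/np.tan(np.radians(c['fovy']/2)),c['cx'],c['cy'],np.array(c['extrinsics'])
def ray(n,u,v):
    f,cx,cy,E=cam(n);d=E[:3,:3]@np.array([(u-cx)/f,(v-cy)/f,1.]);return E[:3,3],d
def plane(n,u,v,z):
    o,d=ray(n,u,v);return o+d*(z-o[2])/d[2]
def proj(n,p):
    f,cx,cy,E=cam(n);q=E[:3,:3].T@(np.array(p)-E[:3,3]);return np.array([cx+f*q[0]/q[2],cy+f*q[1]/q[2]])
def tri(a,b):  # a,b = pixel in top, scene
    (o1,d1),(o2,d2)=ray('top',*a),ray('scene',*b)
    t=np.linalg.lstsq(np.c_[d1,-d2],o2-o1,rcond=None)[0];p,q=o1+t[0]*d1,o2+t[1]*d2
    return (p+q)/2,np.linalg.norm(p-q)
def crop(n,x0,y0,x1,y1,k,out):
    im=snapshot(n)[:,:,::-1] if isinstance(n,str) else n
    cv2.imwrite(out,cv2.resize(im[y0:y1,x0:x1],None,fx=k,fy=k,interpolation=cv2.INTER_CUBIC))
E
python3 - <<'E'
from h import *
a=cv2.imread('pics/top0.png');b=cv2.imread('pics/scene0.png')
crop(a,245,105,445,255,4,'pics/topc.png');crop(b,190,165,460,345,2.9,'pics/scc.png')
for n,im in(('top',a),('scene',b)):
    h=cv2.cvtColor(im,cv2.COLOR_BGR2HSV)
    for c,lo,hi in(('blue',(105,120,60),(130,255,255)),('red',(0,190,120),(6,255,255)),('green',(50,110,40),(80,255,255)),('board',(18,40,170),(32,130,255)),('fence',(0,60,20),(14,255,110))):
        m=cv2.inRange(h,lo,hi);k,l,s,ce=cv2.connectedComponentsWithStats(m)
        for i in range(1,k):
            if s[i,4]>12: print(n,c,s[i],ce[i].round(1))
E
```

```text
top blue [268 171   6  15  63] [270.9 178.3]
top red [305 175   5  15  52] [307.1 182. ]
top green [   0  151  109  126 9194] [ 40.7 218.1]
top green [315 191   4   9  28] [316.8 194.7]
top board [461 114  18  47 528] [469.6 138.3]
top board [269 116  69  10 204] [303.6 120.4]
top board [256 121  10  51 134] [260.6 146.2]
top board [482 120  21  47 629] [491.5 141.8]
top board [336 129   8  52 135] [339.6 155. ]
top board [ 266  130   63   45 1546] [295.2 152.8]
top board [368 153  22  22  72] [379.9 160.3]
top board [322 172   3   8  16] [323.4 175.5]
top board [288 210  22  32 453] [298.2 225.4]
top board [484 247  31  18  54] [499.2 252.2]
top board [351 249  24  25 112] [363.6 260.7]
top board [526 255   7   7  13] [529.2 257.8]
top board [484 285  37  22  74] [499.5 300.1]
top fence [159 115  37  49 331] [182.5 142. ]
top fence [120 136   7  13  13] [123.2 142. ]
top fence [135 154  26  26 139] [146.1 168.5]
top fence [165 167  13   7  22] [171.4 170.6]
top fence [304 189   6   4  16] [306.7 190.7]
top fence [130 195  23  18 107] [140.6 203. ]
top fence [122 198  10   6  16] [12
[... 3412 characters left out ...]
fence [55 25 34 36 40] [71.6 42.6]
scene fence [ 15  26  96 140 771] [ 69.7 100. ]
scene fence [89 30  8 16 17] [92.5 37.4]
scene fence [  0  43  70 105 636] [31. 94.]
scene fence [433  93   6   7  22] [435.6  96. ]
scene fence [339 107  16  13  80] [347.2 113.5]
scene fence [378 107  13  13  17] [383.9 114.1]
scene fence [369 125   9   4  14] [373.6 126.9]
scene fence [ 430  131   63   31 1164] [459.  148.3]
scene fence [370 180  16  20  94] [379.9 189.7]
scene fence [346 212  11  15  38] [351.7 218.4]
scene fence [331 239   6  20  31] [333.2 247.8]
scene fence [206 283  82  50 307] [253.  314.4]
scene fence [399 283   6  14  20] [401.6 288.4]
scene fence [220 346   2  17  17] [220.5 354. ]
```

View pics/topc.png

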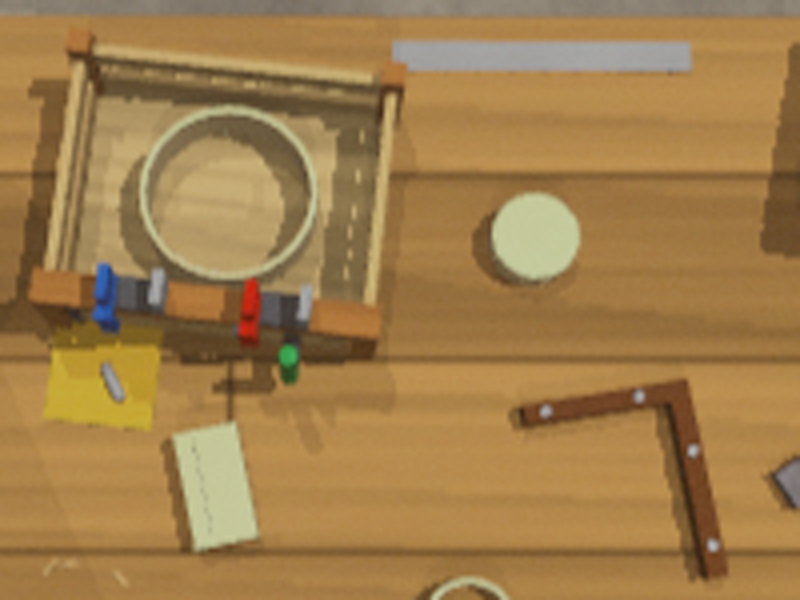

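View pics/scc.png

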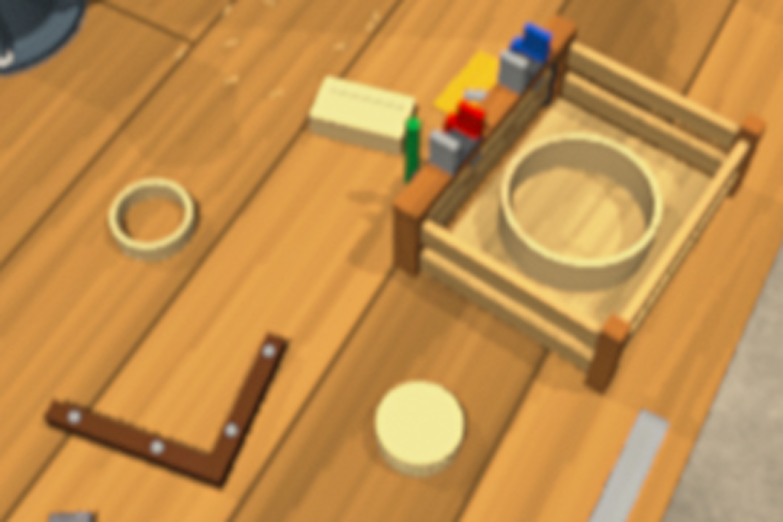

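The enlarged crops show the following:
- **Board:** its top corners in the top crop are near (172,436), (236,422), (259,537) and (195,551).
- **Fence:** the outer corner is at (688,382). The short arm runs left, towards world +y, and the long arm runs towards the robot.
- **Catches:** blue is at the hinge end, and each steel ear lies on its catch's -y side.

Next I'll measure these with rays.

```bash
cat > m.py <<'E'
from h import *
a=cv2.imread('pics/top0.png');b=cv2.imread('pics/scene0.png')
c=lambda X,Y:((X+.5)/4-.5+245,(Y+.5)/4-.5+105)
s=lambda X,Y:((X+.5)/2.9-.5+190,(Y+.5)/2.9-.5+165)
P=lambda *x:print(*[np.round(i,4) if not isinstance(i,str) else i for i in x])
bd=np.array([plane('top',*c(*q),.035)[:2] for q in((172,436),(236,422),(259,537),(195,551))])
P('board',bd.mean(0),'yaw',np.degrees(np.arctan2(*((bd[0]+bd[1]-bd[2]-bd[3])[::-1]))),'dims',np.linalg.norm(bd[0]-bd[3]),np.linalg.norm(bd[0]-bd[1]))
bs=np.array([plane('scene',*s(*q),.035)[:2] for q in((327,78),(415,98),(404,140),(309,113))]);P('board scene',bs.mean(0))
# mask-based board
h=cv2.cvtColor(a,cv2.COLOR_BGR2HSV);m=cv2.inRange(h,(18,40,170),(32,130,255));m[:205]=0;m[245:]=0;m[:,:280]=0;m[:,320:]=0
r=cv2.minAreaRect(cv2.findNonZero(m));P('rect',np.array(r[0]),np.array(r[1]),str(r[2]))
P('board rect',plane('top',*r[0],.035))
# fence outer edges: darkness transitions scanned in the top view, z=26mm
g=cv2.GaussianBlur(a,(3,3),0).astype(float)[:,:,2]   # red channel
def edge(line,rev=False):
    x=np.arange(len(line));i=int(np.argmin(line));hi=line[:max(i-3,1)].mean();lo=line[i]
    t=(hi+lo)/2
    for k in range(i,0,-1):
        if line[k-1]>t>=line[k]: return k-1+(line[k-1]-t)/(line[k-1]-line[k])
E=[];F=[]
for u in range(379,411):
    v=edge(g[196:214,u]); 
    if v is not None:E.append(plane('top',u,196+v,.026)[:2])
for v in range(208,246):
    u=edge(g[v,408:432][::-1])
    if u is not None:F.append(plane('top',431-u,v,.026)[:2])
def fit(p):
    p=np.array(p,np.float32);vx,vy,x,y=cv2.fitLine(p,cv2.DIST_HUBER,0,.001,.001).ravel();d=np.array([vx,vy]);n=np.array([-vy,vx]);
    P('line',d,np.array([x,y]),'rms',np.std((p-[x,y])@n),str(len(p)));return d,np.array([x,y])
d1,p1=fit(E);d2,p2=fit(F)
if d1[1]<0:d1=-d1
if d2[0]<0:d2=-d2
t=np.linalg.solve(np.c_[d1,-d2],p2-p1);oc=p1+t[0]*d1
th=(np.arctan2(d2[1],d2[0])+np.arctan2(-d1[0],d1[1]))/2
ex=np.array([np.cos(th),np.sin(th)]);ey=np.array([-ex[1],ex[0]])
P('outer',oc,'yaws',np.degrees([np.arctan2(d2[1],d2[0]),np.arctan2(-d1[0],d1[1])]),'inner',oc-.02*ex+.02*ey)
P('scene outer',plane('scene',*s(222,486),.026),'inner scene',plane('scene',*s(211,461),.026), 'inner top',plane('top',*c(667,403),.026))
for n,A,B in(('blue',(270.9,178.3),(373.4,179.8)),('red',(307.1,182),(350.5,206.5)),('green',(316.8,194.7),(331.6,214.7))):P(n,*tri(A,B))
for n,A,B in(('blue top back',(103,265),(545,30)),('red top back',(250,281),(475,104)),('post top',(289,350),(413,120))):P(n,*tri(c(*A),s(*B)))
P('header ends z122 L back,L front,R back,R front',*[plane('top',*c(*q),.122) for q in((33,269),(32,296),(380,308),(377,336))])
P('steel ears top back z167',*[plane('top',*c(*q),.167) for q in((157,270),(306,288),(105,266),(251,281))])
E
python3 m.py
```

```text
board [0.4929 0.0709] yaw 11.7601 dims 0.1102 0.0616
board scene [0.4934 0.0715]
rect [298.5192 225.5962] [30.0058 16.0815] 78.69007110595703
board rect [0.495  0.0708 0.035 ]
line [ 0.1483 -0.9889] [ 0.58   -0.2785] rms 0.0033 32
line [0.9868 0.1622] [ 0.5125 -0.387 ] rms 0.0048 38
outer [ 0.5942 -0.3736] yaws [9.3317 8.531 ] inner [ 0.5714 -0.357 ]
scene outer [ 0.6016 -0.379   0.026 ] inner scene [ 0.5787 -0.364   0.026 ] inner top [ 0.5729 -0.3573  0.026 ]
blue [0.6527 0.1646 0.1424] 0.0025
red [0.6387 0.0362 0.1419] 0.0011
green [0.5965 0.0008 0.1148] 0.0033
blue top back [0.668  0.1605 0.1788] 0.0031
red top back [0.6515 0.0327 0.1842] 0.0057
post top [5.974e-01 3.000e-04 1.592e-01] 0.0029
header ends z122 L back,L front,R back,R front [0.6801 0.2319 0.122 ] [0.6552 0.2321 0.122 ] [ 0.644 -0.08   0.122] [ 0.6184 -0.0771  0.122 ]
steel ears top back z167 [0.6679 0.116  0.167 ] [ 0.6518 -0.0135  0.167 ] [0.6715 0.1612 0.167 ] [0.658  0.0342 0.167 ]
```

```bash
cat >> h.py <<'E'
def go(x,y,z,jaw,cur=None):
    """tool-down target; jaw = yaw (deg) of jaw axis. prints turn, then shift (mm) in the turned axes"""
    s=status.sense();p=np.array(s['tcp_pos']);M=R.from_quat(s['tool_rot']).as_matrix()
    best=None
    w=np.arctan2(M[1,2],M[0,2]);t=(np.radians(jaw)-w+np.pi/2)%np.pi-np.pi/2   # yaw change about +z
    M2=R.from_euler('z',t).as_matrix()@M
    sh=M2.T@(np.array([x,y,z])-p)*1000
    print('t %.2f tcp'%s['t'],p.round(4),'jaw',np.degrees(w).round(1),'xax',M[:,0].round(3),'F',s['force'].round(1),'gap',round(s['finger_gap'],3),'q6',s['q'][5].round(2))
    print('turn about tool x %.3f; then shift'%(-t),sh.round(1))
E
python3 -c "
from h import *
go(.493,.071,.1,101.8); print(plane('top',203,197,.1))"
```

```text
t 0.10 tcp [0.1824 0.5971 0.2304] jaw 73.0 xax [-0.001 -0.002 -1.   ] F [-0.7  0.  -0.7] gap 0.999 q6 -0.18
turn about tool x -0.503; then shift [ 131.5 -196.5 -578.2]
[0.59225237 0.41359968 0.1       ]
```

Call:
arm_command(
  series=[
    [[0, 0, 0, -0.126], [0, 0, 0, -0.126], [0, 0, 0, -0.126], [0, 0, 0, -0.125], [0, -14, -41.3, 0], [0, -14, -41.3, 0], [0, -14, -41.3, 0], [0, -14, -41.3, 0], [0, -14, -41.3, 0], [0, -14, -41.3, 0]],
  ],
  jaw=100,
  force=40,
)

```text
t: 1.1
tcp_pos: [0.316, 0.3707, 0.2311]
tool_rot: [-0.549, 0.446, 0.549, 0.446]
force: [1.3, -0.7, -0.0]
finger_gap: 0.999
```

Call:
arm_command(
  series=[
    [[0, -14, -41.3, 0], [0, -14, -41.3, 0], [0, -14, -41.3, 0], [0, -14, -41.3, 0], [0, -14, -41.3, 0], [0, -14, -41.3, 0], [0, -14, -41.3, 0], [0, -14.5, -41.3, 0], [0, 0, 0, 0], [0, 0, 0, 0]],
  ],
)

```text
t: 2.1
tcp_pos: [0.4933, 0.0711, 0.2308]
tool_rot: [-0.548, 0.447, 0.549, 0.446]
force: [-0.3, -0.0, -0.1]
finger_gap: 1.003
```

```bash
python3 -c "
from h import *
go(.493,.071,.006,101.8)
crop('top',220,150,420,300,4,'pics/a1.png')"
```

```text
t 2.10 tcp [0.4933 0.0711 0.2308] jaw 101.7 xax [-0.001  0.    -1.   ] F [-0.3 -0.  -0.1] gap 1.003 q6 -1.86
turn about tool x -0.002; then shift [ 2.248e+02  1.000e-01 -2.000e-01]
```

Call:
arm_command(
  series=[
    [[40, 0, 0, 0], [40, 0, 0, 0], [40, 0, 0, 0], [40, 0, 0, 0], [40, 0, 0, 0], [23, 0, 0, 0], [0, 0, 0, 0], [0, 0, 0, 0]],
  ],
)

```text
t: 2.95
tcp_pos: [0.4927, 0.0731, 0.0085]
tool_rot: [-0.549, 0.446, 0.55, 0.445]
force: [0.1, -0.0, 0.4]
finger_gap: 1.002
```

Call:
arm_command(
  series=[
    [[0, 0, 0, 0], [0, 0, 0, 0], [0, 0, 0, 0], [0, 0, 0, 0], [0, 0, 0, 0], [0, 0, 0, 0], [0, 0, 0, 0], [0, 0, 0, 0]],
  ],
  jaw=40,
)

```text
t: 3.75
tcp_pos: [0.4944, 0.0722, 0.0101]
tool_rot: [0.55, -0.445, -0.548, -0.447]
force: [-0.4, 1.7, 6.7]
finger_gap: 0.694
```

```bash
python3 -c "
from h import *
go(.506,-.311,.07,99.2)"
```

```text
t 3.75 tcp [0.4944 0.0722 0.0101] jaw 101.8 xax [ 0.003  0.    -1.   ] F [-0.4  1.7  6.7] gap 0.694 q6 -1.86
turn about tool x 0.046; then shift [ -59.8   49.7 -380.1]
```

Call:
arm_command(
  series=[
    [[-30, 0, 0, 0.046], [-30, 0, 0, 0], [0, 5.5, -42, 0], [0, 5.5, -42, 0], [0, 5.5, -42, 0], [0, 5.5, -42, 0], [0, 5.5, -42, 0], [0, 5.5, -42, 0], [0, 5.5, -42, 0], [0, 5.5, -42, 0]],
  ],
)

```text
t: 4.75
tcp_pos: [0.5033, -0.2686, 0.0691]
tool_rot: [0.539, -0.459, -0.538, -0.459]
force: [0.9, -0.0, -1.4]
finger_gap: 0.689
```

Call:
arm_command(
  series=[
    [[0, 5.5, -44, 0], [0, 0, 0, 0], [0, 0, 0, 0], [0, 0, 0, 0]],
  ],
)

```text
t: 5.15
tcp_pos: [0.5043, -0.3096, 0.0684]
tool_rot: [-0.538, 0.458, 0.539, 0.458]
force: [0.3, 0.4, -1.4]
finger_gap: 0.695
```

```bash
python3 -c "
from h import *
go(.506,-.311,.01,99.2)
crop('top',360,170,460,270,6,'pics/a2.png')"
```

```text
t 5.15 tcp [ 0.5043 -0.3096  0.0684] jaw 99.2 xax [-0.001  0.002 -1.   ] F [ 0.3  0.4 -1.4] gap 0.695 q6 -2.47
turn about tool x -0.000; then shift [58.4 -1.5 -1.7]
```

View pics/a2.png

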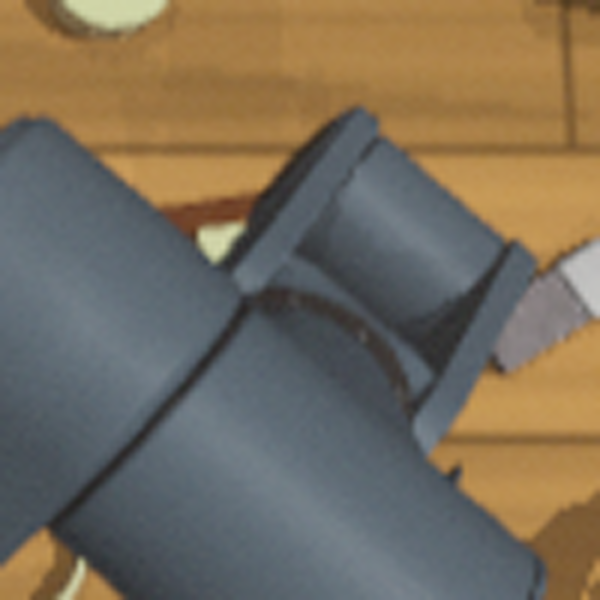

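The arm hides the fence corner. A strip of the board at (220,240) shows just short of the short arm. I'll back off 8 mm, lower the board, then push it along fence +x with the force reading as the check.

Call:
arm_command(
  series=[
    [[0, 8, 0, 0], [20, 0, 0, 0], [20, 0, 0, 0], [17, 0, 0, 0], [0, 0, 0, 0], [0, 0, 0, 0]],
  ],
)

```text
t: 5.8
tcp_pos: [0.4968, -0.3113, 0.0112]
tool_rot: [-0.538, 0.458, 0.539, 0.458]
force: [0.2, 0.4, -1.5]
finger_gap: 0.691
```

Call:
arm_command(
  series=[
    [[0, -4, 0, 0], [0, -4, 0, 0], [0, -3, 0, 0], [0, 0, 0, 0]],
  ],
)

```text
t: 6.2
tcp_pos: [0.509, -0.3107, 0.0116]
tool_rot: [0.539, -0.458, -0.538, -0.458]
force: [0.1, -0.1, -0.9]
finger_gap: 0.691
```

Call:
arm_command(
  series=[
    [[0, -2, 0, 0], [0, -2, 0, 0], [0, 0, 0, 0]],
  ],
)

```text
t: 6.5
tcp_pos: [0.5117, -0.31, 0.0113]
tool_rot: [-0.538, 0.458, 0.539, 0.458]
force: [-1.9, -1.6, -0.9]
finger_gap: 0.694
```

Call:
arm_command(
  series=[
    [[0, -2, 0, 0], [0, -2, 0, 0], [0, 0, 0, 0]],
  ],
)

```text
t: 6.8
tcp_pos: [0.5118, -0.3096, 0.011]
tool_rot: [-0.536, 0.459, 0.542, 0.456]
force: [-12.1, -5.1, 1.9]
finger_gap: 0.693
```

Call:
arm_command(
  series=[
    [[0, -2, 0, 0], [0, -1, 0, 0], [0, 0, 0, 0]],
  ],
)

```text
t: 7.1
tcp_pos: [0.5117, -0.3093, 0.0108]
tool_rot: [-0.535, 0.46, 0.544, 0.455]
force: [-18.8, -8.1, 4.5]
finger_gap: 0.694
```

Call:
arm_command(
  series=[
    [[0, 3, 0, 0], [0, 3.5, 0, 0], [0.5, 0, 0, 0], [0, 0, 0, 0]],
  ],
)

```text
t: 7.5
tcp_pos: [0.5118, -0.3101, 0.0108]
tool_rot: [-0.538, 0.459, 0.539, 0.458]
force: [-5.1, -2.6, 0.2]
finger_gap: 0.692
```

Call:
arm_command(
  series=[
    [[0, 0, 0, 0], [0, 0, 0, 0], [0, 0, 0, 0], [0, 0, 0, 0], [-30, 0, 0, 0], [-35, 0, 0, 0], [0, 0, 0, 0]],
  ],
  jaw=90,
)

```text
t: 8.2
tcp_pos: [0.5156, -0.312, 0.0801]
tool_rot: [0.542, -0.458, -0.535, -0.458]
force: [0.7, -0.3, -0.4]
finger_gap: 0.903
```

Call:
arm_command(
  series=[
    [[0, 0, 28, 0], [0, 0, 28, 0], [0, 0, 0, 0], [0, 0, 0, 0], [0, 0, 0, 0], [0, 0, 0, 0], [0, 0, 0, 0], [0, 0, 0, 0]],
  ],
  jaw=0,
)

```text
t: 9.0
tcp_pos: [0.5038, -0.2552, 0.0757]
tool_rot: [0.538, -0.459, -0.538, -0.459]
force: [0.4, 0.8, 0.3]
finger_gap: -0.003
```

```bash
python3 -c "
from h import *
go(.5117,-.3095,.01,99.2)
crop('scene',190,260,330,365,5,'pics/a3.png')"
```

```text
t 9.00 tcp [ 0.5038 -0.2552  0.0757] jaw 99.1 xax [ 0. -0. -1.] F [0.4 0.8 0.3] gap -0.003 q6 -2.4
turn about tool x -0.001; then shift [ 65.7   0.9 -54.8]
```

View pics/a3.png

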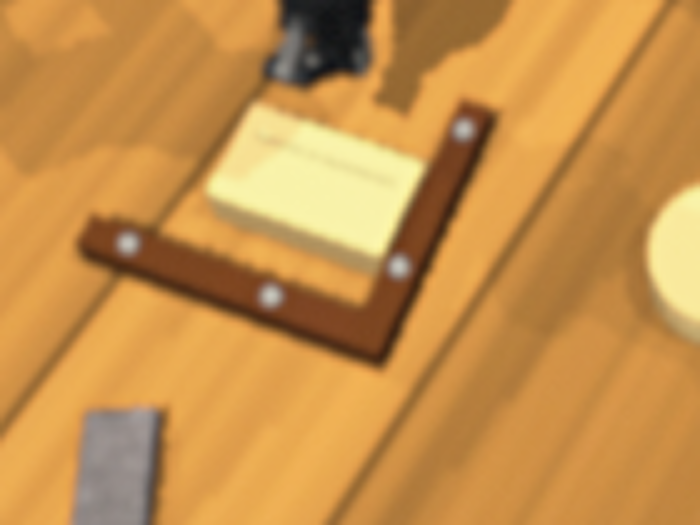

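The board lies flat with its end on the short arm, at (390,240) in the crop, and about 25–30 mm from the long arm. Now I'll push it sideways with shut fingers.

Call:
arm_command(
  series=[
    [[32, 0, 0, 0], [31, 0, 0, 0], [0, 0, -8, 0], [0, 0, -8, 0], [0, 0, -8, 0], [0, 0, -6, 0], [0, 0, -4, 0], [0, 0, 0, 0]],
  ],
)

```text
t: 9.85
tcp_pos: [0.5099, -0.2896, 0.0138]
tool_rot: [0.539, -0.459, -0.537, -0.459]
force: [0.3, 0.1, 0.3]
finger_gap: 0.0
```

Call:
arm_command(
  series=[
    [[0, 0, -3, 0], [0, 0, -2, 0], [0, 0, 0, 0]],
  ],
)

```text
t: 10.15
tcp_pos: [0.51, -0.2932, 0.0129]
tool_rot: [0.539, -0.458, -0.538, -0.458]
force: [-0.0, 1.1, 0.6]
finger_gap: 0.003
```

Call:
arm_command(
  series=[
    [[0, 0, -2, 0], [0, 0, -2, 0], [0, 0, 0, 0]],
  ],
)

```text
t: 10.45
tcp_pos: [0.5101, -0.2964, 0.0127]
tool_rot: [-0.538, 0.458, 0.539, 0.459]
force: [-0.9, 2.9, 2.8]
finger_gap: 0.0
```

Call:
arm_command(
  series=[
    [[0, 0, -2, 0], [0, 0, -2, 0], [0, 0, 0, 0]],
  ],
)

```text
t: 10.75
tcp_pos: [0.51, -0.2965, 0.0128]
tool_rot: [-0.536, 0.457, 0.541, 0.46]
force: [0.8, 11.9, 6.9]
finger_gap: -0.002
```

Call:
arm_command(
  series=[
    [[0, 0, -2, 0], [0, 0, -2, 0], [0, 0, 0, 0]],
  ],
)

```text
t: 11.05
tcp_pos: [0.5099, -0.2966, 0.0128]
tool_rot: [-0.533, 0.457, 0.543, 0.461]
force: [3.3, 19.9, 11.7]
finger_gap: 0.002
```

Call:
arm_command(
  series=[
    [[0, 0, -2, 0], [0, 0, -2, 0], [0, 0, 0, 0]],
  ],
)

```text
t: 11.35
tcp_pos: [0.5098, -0.2967, 0.0128]
tool_rot: [-0.531, 0.456, 0.545, 0.462]
force: [5.3, 29.1, 15.5]
finger_gap: -0.003
```

Call:
arm_command(
  series=[
    [[0, 0, 12, 0], [0, 0, 13, 0], [-32, 0, 0, 0], [-33, 0, 0, 0], [0, 40, -15, 0], [0, 40, -30, 0], [0, 0, -15, 0], [32, 0, 0, 0], [32, 0, 0, 0], [0, 0, 0, 0]],
  ],
)

```text
t: 12.35
tcp_pos: [0.4373, -0.3551, 0.0103]
tool_rot: [-0.536, 0.458, 0.54, 0.459]
force: [-0.5, 0.9, -0.9]
finger_gap: 0.001
```

```bash
python3 -c "
from h import *
go(.517-.0987*.66,-.3405-.016*.66,.012,99.2)"
```

```text
t 12.35 tcp [ 0.4373 -0.3551  0.0103] jaw 99.1 xax [-0.004  0.005 -1.   ] F [-0.5  0.9 -0.9] gap 0.001 q6 -2.61
turn about tool x -0.002; then shift [ -1.8 -15.    1.6]
```

Call:
arm_command(
  series=[
    [[-2, -5, 1, 0], [0, -5, 0, 0], [0, -4, 0, 0], [0, -2, 0, 0], [0, 0, 0, 0]],
  ],
)

```text
t: 12.85
tcp_pos: [0.4504, -0.3538, 0.0174]
tool_rot: [-0.537, 0.459, 0.542, 0.455]
force: [-17.5, -8.3, 4.0]
finger_gap: -0.002
```

Call:
arm_command(
  series=[
    [[0, -2, 0, 0], [0, -2, 0, 0], [0, 0, 0, 0]],
  ],
)

```text
t: 13.15
tcp_pos: [0.4505, -0.3538, 0.0174]
tool_rot: [-0.536, 0.46, 0.544, 0.453]
force: [-29.4, -13.2, 7.9]
finger_gap: 0.0
```

Call:
arm_command(
  series=[
    [[0, -2, 0, 0], [0, -2, 0, 0], [0, 0, 0, 0]],
  ],
)

```text
t: 13.45
tcp_pos: [0.4506, -0.3536, 0.0174]
tool_rot: [-0.534, 0.461, 0.547, 0.451]
force: [-41.0, -18.0, 11.1]
finger_gap: -0.003
```

Call:
arm_command(
  series=[
    [[0, 14, 0, 0], [0, 14, 0, 0], [-45, 0, 0, 0], [-45, 0, 0, 0], [-45, 0, 0, 0], [-45, 0, 0, 0], [-35, 0, 0, 0], [0, 40, 0, 0], [0, 0, 45, 0], [0, 0, 45, 0]],
  ],
  jaw=100,
)

```text
t: 14.45
tcp_pos: [0.381, -0.2736, 0.2322]
tool_rot: [0.539, -0.459, -0.536, -0.459]
force: [0.8, 0.6, -0.8]
finger_gap: 1.0
```

Run:
```python
from h import *
th=-0.112;o=np.array([.648,.0762]);ex=np.array([np.cos(th),np.sin(th)]);ey=np.array([-ex[1],ex[0]])
for y in(65,-65):
    p=o+ey*(y-5)/1000;print(p);
p=o+ey*.060
go(p[0],p[1],.25,90+np.degrees(th))
a=snapshot('scene')[:,:,::-1];b=snapshot('top')[:,:,::-1]
A=cv2.resize(a[250:360,195:305],None,fx=3.6,fy=3.6,interpolation=cv2.INTER_CUBIC);B=cv2.resize(b[180:260,360:440],(A.shape[1],A.shape[0]),interpolation=cv2.INTER_CUBIC)
cv2.imwrite('pics/a4.png',np.hstack([A,B]))
```

```text
[0.65470596 0.13582407]
[0.64017638 0.00663858]
t 14.45 tcp [ 0.381  -0.2736  0.2322] jaw 99.0 xax [ 0.003 -0.003 -1.   ] F [ 0.8  0.6 -0.8] gap 1.0 q6 -2.59
turn about tool x 0.269; then shift [ -18.5 -226.3  437.4]
```

View pics/a4.png

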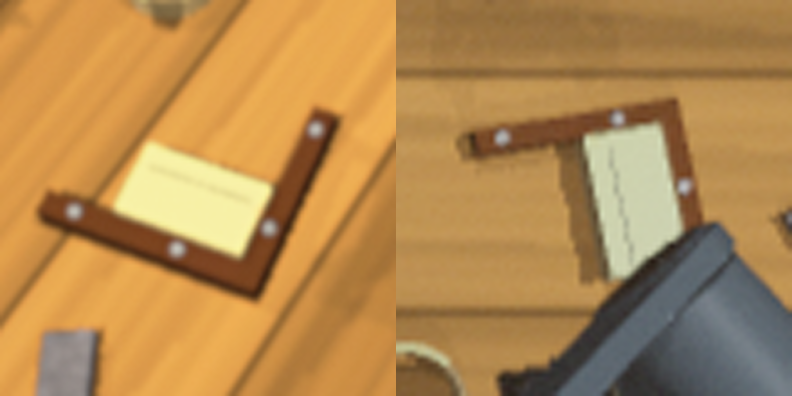

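The board sits flush in the corner in both views. Now on to the blue catch, staying high.

Call:
arm_command(
  series=[
    [[-9, 0, 0, 0.135], [-9.5, 0, 0, 0.134], [0, -22.6, 43.7, 0], [0, -22.6, 43.7, 0], [0, -22.6, 43.7, 0], [0, -22.6, 43.7, 0], [0, -22.6, 43.7, 0], [0, -22.6, 43.7, 0], [0, -22.6, 43.7, 0], [0, -22.6, 43.7, 0]],
  ],
)

```text
t: 15.55
tcp_pos: [0.6005, 0.0572, 0.2505]
tool_rot: [-0.473, 0.525, 0.472, 0.527]
force: [0.7, -1.0, -0.2]
finger_gap: 0.999
```

Call:
arm_command(
  series=[
    [[0, -22.6, 43.7, 0], [0, -22.6, 43.7, 0], [0, 0, 0, 0], [0, 0, 0, 0]],
  ],
)

```text
t: 15.95
tcp_pos: [0.6535, 0.1382, 0.2495]
tool_rot: [-0.473, 0.525, 0.473, 0.526]
force: [-0.3, -0.8, 0.4]
finger_gap: 1.0
```

Run:
```python
from h import *
go(.6547,.1358,.138,83.6)
crop('scene',320,140,420,240,6,'pics/a5.png')
```

```text
t 15.95 tcp [0.6535 0.1382 0.2495] jaw 84.0 xax [ 0.001 -0.    -1.   ] F [-0.3 -0.8  0.4] gap 1.0 q6 -1.42
turn about tool x 0.006; then shift [111.5  -1.4  -2.2]
```

View pics/a5.png

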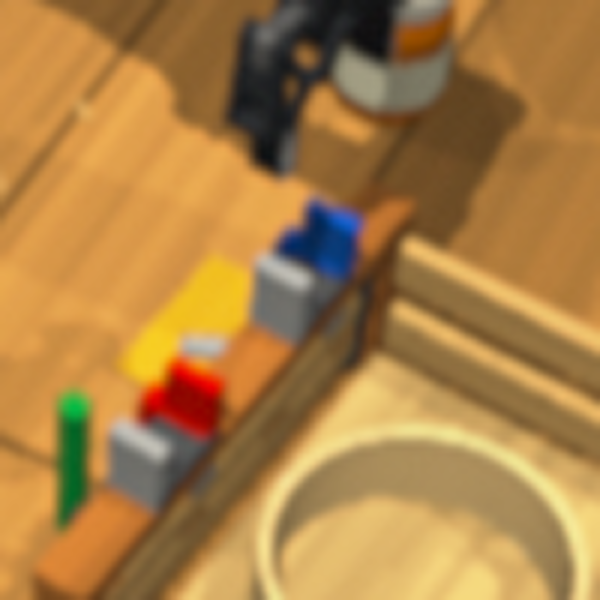

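The scene crop shows the ears clear: blue at (330,235), its steel ear at (285,300), and the open gripper above them. I'll descend, close partway, shift -y and squeeze.

Call:
arm_command(
  series=[
    [[0, -1.4, -2.2, 0.006], [40, 0, 0, 0], [40, 0, 0, 0], [25, 0, 0, 0], [14, 0, 0, 0], [0, 0, 0, 0], [0, 0, 0, 0]],
  ],
)

```text
t: 16.7
tcp_pos: [0.6553, 0.1334, 0.1316]
tool_rot: [-0.471, 0.528, 0.47, 0.529]
force: [0.4, -1.0, 0.4]
finger_gap: 1.003
```

Call:
arm_command(
  series=[
    [[0, 0, 0, 0], [0, 0, 0, 0], [0, 0, 0, 0], [0, 0, 0, 0]],
  ],
  jaw=84,
)

```text
t: 17.1
tcp_pos: [0.6546, 0.1342, 0.131]
tool_rot: [-0.471, 0.528, 0.47, 0.528]
force: [0.0, -0.4, 0.8]
finger_gap: 0.841
```

Call:
arm_command(
  series=[
    [[0, 0, -3, 0], [0, 0, -3, 0], [0, 0, 0, 0], [0, 0, 0, 0]],
  ],
)

```text
t: 17.5
tcp_pos: [0.654, 0.1286, 0.1307]
tool_rot: [-0.47, 0.527, 0.47, 0.528]
force: [0.3, 4.4, 3.0]
finger_gap: 0.84
```

Call:
arm_command(
  series=[
    [[0, 0, 0, 0], [0, 0, 0, 0], [0, 0, 0, 0], [0, 0, 0, 0], [0, 0, 0, 0], [0, 0, 0, 0], [0, 0, 0, 0], [0, 0, 0, 0], [0, 0, 0, 0]],
  ],
  jaw=38,
)

```text
t: 18.4
tcp_pos: [0.6544, 0.1309, 0.1314]
tool_rot: [-0.47, 0.526, 0.471, 0.53]
force: [-0.2, 8.7, 5.9]
finger_gap: 0.432
```

```bash
python3 -c "
from h import *
go(.6547,.1288,.131,83.6)"
```

```text
t 18.40 tcp [0.6544 0.1309 0.1314] jaw 83.4 xax [ 0.002  0.005 -1.   ] F [-0.2  8.7  5.9] gap 0.432 q6 -1.43
turn about tool x -0.003; then shift [ 0.4 -0.5 -2.1]
```

Call:
arm_command(
  series=[
    [[0, 0, 0, 0], [0, 0, 0, 0], [0, 0, 0, 0], [0, 0, 0, 0], [0, 0, 0, 0], [-40, 0, 0, 0], [-40, 0, 0, 0], [0, 0, -40, 0], [0, 0, -40, 0], [0, 0, -40, 0]],
  ],
  jaw=100,
)

```text
t: 19.4
tcp_pos: [0.6398, 0.0078, 0.2109]
tool_rot: [-0.471, 0.527, 0.47, 0.528]
force: [0.7, -0.7, 0.4]
finger_gap: 1.0
```

Call:
arm_command(
  series=[
    [[0, 0, 0, 0], [0, 0, 0, 0], [0, 0, 0, 0]],
  ],
)

```text
t: 19.7
tcp_pos: [0.6399, 0.0095, 0.2102]
tool_rot: [-0.47, 0.528, 0.471, 0.528]
force: [0.5, 1.2, -0.2]
finger_gap: 1.001
```

```bash
python3 -c "
from h import *
go(.6402,.0066,.131,83.6)"
```

```text
t 19.70 tcp [0.6399 0.0095 0.2102] jaw 83.4 xax [-0.  0. -1.] F [ 0.5  1.2 -0.2] gap 1.001 q6 -1.62
turn about tool x -0.003; then shift [79.2 -0.6 -2.9]
```

Call:
arm_command(
  series=[
    [[0, -0.6, -2.9, 0], [40, 0, 0, 0], [25, 0, 0, 0], [14, 0, 0, 0], [0, 0, 0, 0]],
  ],
)

```text
t: 20.2
tcp_pos: [0.6388, 0.007, 0.129]
tool_rot: [-0.469, 0.529, 0.472, 0.526]
force: [-0.4, -0.3, -0.6]
finger_gap: 0.998
```

Call:
arm_command(
  series=[
    [[0, 0, 0, 0], [0, 0, 0, 0], [0, 0, 0, 0], [0, 0, -3, 0], [0, 0, -3, 0], [0, 0, 0, 0]],
  ],
  jaw=84,
)

```text
t: 20.8
tcp_pos: [0.6403, 0.0002, 0.1322]
tool_rot: [-0.471, 0.527, 0.47, 0.529]
force: [1.8, 4.0, 1.6]
finger_gap: 0.84
```

Call:
arm_command(
  series=[
    [[0, 0, 0, 0], [0, 0, 0, 0], [0, 0, 0, 0], [0, 0, 0, 0], [0, 0, 0, 0], [0, 0, 0, 0], [0, 0, 0, 0], [0, 0, 0, 0], [0, 0, 0, 0]],
  ],
  jaw=38,
)

```text
t: 21.7
tcp_pos: [0.6398, 0.0017, 0.132]
tool_rot: [-0.47, 0.527, 0.471, 0.529]
force: [0.7, 6.1, 5.9]
finger_gap: 0.434
```

```bash
python3 -c "
from h import *
go(.5985,.0002,.23,83.6)"
```

```text
t 21.70 tcp [0.6398 0.0017 0.132 ] jaw 83.4 xax [ 0.001  0.003 -1.   ] F [0.7 6.1 5.9] gap 0.434 q6 -1.63
turn about tool x -0.003; then shift [-98.1  40.8  -5.8]
```

Call:
arm_command(
  series=[
    [[0, 0, 0, 0], [0, 0, 0, 0], [0, 0, 0, 0], [0, 0, 0, 0], [0, 0, 0, 0], [-40, 0, 0, 0], [-40, 0, 0, 0], [-20, 0, 0, 0], [0, 43, -5.3, 0], [0, 0, 0, 0]],
  ],
  jaw=100,
)

```text
t: 22.7
tcp_pos: [0.5884, 0.0009, 0.2301]
tool_rot: [-0.468, 0.53, 0.474, 0.525]
force: [0.7, 0.5, -0.9]
finger_gap: 1.004
```

Run:
```python
from h import *
go(.5965,.0008,.111,83.6)
crop('scene',300,140,420,250,6,'pics/a6.png')
```

```text
t 22.70 tcp [0.5884 0.0009 0.2301] jaw 83.4 xax [-0.011  0.002 -1.   ] F [ 0.7  0.5 -0.9] gap 1.004 q6 -1.64
turn about tool x -0.003; then shift [119.   -9.4   0.8]
```

View pics/a6.png

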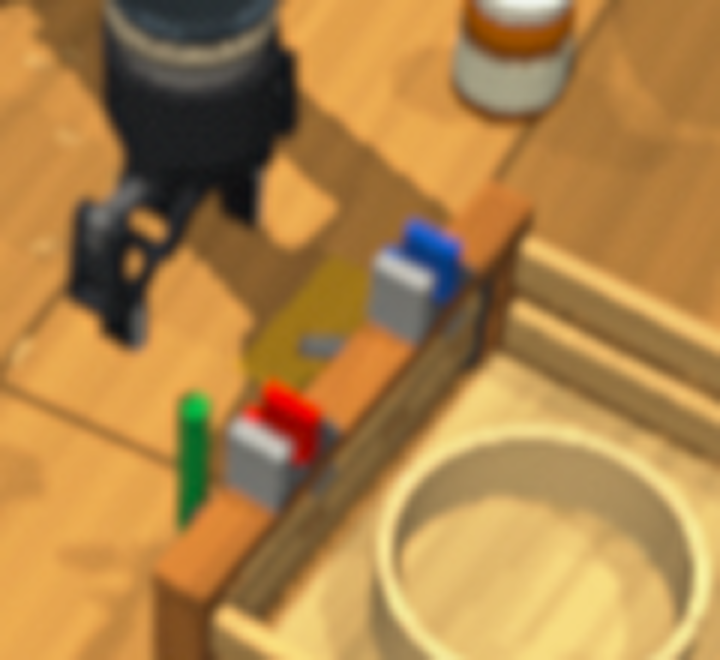

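Both sliding ears are now close to their steel ears, blue at (432,255) and red at (290,415). The post top is at (195,405). I'll settle and check the position before going down.

Call:
arm_command(
  series=[
    [[0, 0, 0, 0], [0, 0, 0, 0], [40, 0, 0, 0], [0, 0, 0, 0], [0, 0, 0, 0]],
  ],
)

```text
t: 23.25
tcp_pos: [0.5964, -0.0003, 0.1906]
tool_rot: [-0.47, 0.528, 0.471, 0.527]
force: [0.5, -0.1, -1.2]
finger_gap: 0.996
```

Run:
```python
from h import *
go(.5965,.0008,.111,83.6)
```

```text
t 23.25 tcp [ 5.964e-01 -3.000e-04  1.906e-01] jaw 83.4 xax [-0.002  0.    -1.   ] F [ 0.5 -0.1 -1.2] gap 0.996 q6 -1.64
turn about tool x -0.003; then shift [79.6 -0.2  1.1]
```

Call:
arm_command(
  series=[
    [[40, 0, 1, 0], [25, 0, 0, 0], [14, 0, 0, 0], [0, 0, 0, 0]],
  ],
  force=80,
)

```text
t: 23.65
tcp_pos: [0.5961, 0.0007, 0.1114]
tool_rot: [-0.47, 0.528, 0.471, 0.527]
force: [0.1, 0.4, -0.5]
finger_gap: 0.997
```

Call:
arm_command(
  series=[
    [[0, 0, 0, 0], [0, 0, 0, 0], [0, 0, 0, 0], [0, 0, 0, 0], [0, 0, 0, 0], [0, 0, 0, 0], [0, 0, 0, 0], [0, 0, 0, 0], [0, 0, 0, 0], [0, 0, 0, 0]],
  ],
  jaw=0,
)

```text
t: 24.65
tcp_pos: [0.597, 0.0027, 0.1135]
tool_rot: [-0.47, 0.527, 0.471, 0.529]
force: [-0.2, 5.8, 3.4]
finger_gap: 0.19
```

Run:
```python
from h import *
s=status.sense();p=np.array(s['tcp_pos']);M=R.from_quat(s['tool_rot']).as_matrix();print(p,s['force'],s['finger_gap'],s['q'].round(2))
th=-0.112;ex=np.array([np.cos(th),np.sin(th)]);ey=np.array([-ex[1],ex[0]])
hinge=p[:2]+.045*ex+.210*ey;print('hinge',hinge)
prev=p[:2]
for a in np.arange(.1,1.56,.1):
    c,sn=np.cos(-a),np.sin(-a);q=hinge+np.array([[c,-sn],[sn,c]])@(-.045*ex-.210*ey)
    d=np.r_[q-prev,0]*1000;print(round(a,2),(M.T@d).round(1),q.round(3));prev=q
```

```text
[0.59698401 0.00274911 0.11347941] [-0.18474422  5.80219729  3.35382749] 0.18962567582367362 [-0.18  0.64  1.61  0.    0.89 -1.64]
hinge [0.66517293 0.2064039 ]
0.1 [-0.  20.8  5.5] [0.577 0.011]
0.2 [-0.  20.1  7.5] [0.558 0.02 ]
0.3 [-0.  19.3  9.5] [0.54  0.032]
0.4 [ 0.  18.2 11.4] [0.523 0.045]
0.5 [ 0.  17.  13.1] [0.508 0.06 ]
0.6 [ 0.  15.6 14.7] [0.494 0.077]
0.7 [ 0.  14.1 16.2] [0.482 0.095]
0.8 [ 0.  12.4 17.6] [0.472 0.113]
0.9 [ 0.  10.5 18.7] [0.463 0.133]
1.0 [ 0.   8.6 19.7] [0.457 0.154]
1.1 [ 0.1  6.6 20.4] [0.453 0.175]
1.2 [ 0.1  4.6 21. ] [0.451 0.196]
1.3 [ 0.1  2.4 21.3] [0.451 0.218]
1.4 [ 0.1  0.3 21.5] [0.453 0.239]
1.5 [ 0.1 -1.9 21.4] [0.457 0.26 ]
```

The post is gripped. Next I'll swing it along the arc, half a step per row.

Call:
arm_command(
  series=[
    [[0, 10.4, 2.8, 0], [0, 10.4, 2.8, 0], [0, 10, 3.8, 0], [0, 10, 3.8, 0], [0, 9.7, 4.8, 0], [0, 9.7, 4.8, 0], [0, 9.1, 5.7, 0], [0, 9.1, 5.7, 0], [0, 8.5, 6.5, 0], [0, 8.5, 6.5, 0]],
  ],
)

```text
t: 25.65
tcp_pos: [0.5071, 0.0579, 0.1134]
tool_rot: [-0.472, 0.528, 0.47, 0.528]
force: [1.7, 3.3, 10.7]
finger_gap: 0.19
```

Run:
```python
from h import *
go(.508,.060,.1135,83.6)
print(status.sense()['ft_torque'])
```

```text
t 25.65 tcp [0.5071 0.0579 0.1134] jaw 83.5 xax [ 0.002 -0.002 -1.   ] F [ 1.7  3.3 10.7] gap 0.19 q6 -1.56
turn about tool x -0.002; then shift [-0.1 -0.7  2.2]
[ 0.2729522  -0.36651488  0.45950161]
```

Call:
arm_command(
  series=[
    [[0, 7.6, 8.2, 0], [0, 7.6, 8.2, 0], [0, 7, 8.2, 0], [0, 7, 8.2, 0], [0, 6.2, 8.8, 0], [0, 6.2, 8.8, 0], [0, 5.2, 9.4, 0], [0, 5.2, 9.4, 0], [0, 4.3, 9.9, 0], [0, 4.3, 9.9, 0]],
  ],
)

```text
t: 26.65
tcp_pos: [0.4517, 0.1523, 0.1131]
tool_rot: [-0.47, 0.531, 0.472, 0.524]
force: [-5.6, -5.8, 16.2]
finger_gap: 0.192
```

Run:
```python
from h import *
go(.457,.154,.1135,83.6)
```

```text
t 26.65 tcp [0.4517 0.1523 0.1131] jaw 83.5 xax [-0.01  -0.004 -1.   ] F [-5.6 -5.8 16.2] gap 0.192 q6 -1.36
turn about tool x -0.001; then shift [-0.5 -5.1  2.3]
```

Call:
arm_command(
  series=[
    [[0, 2.3, 10.4, 0], [0, 2.3, 10.4, 0], [0, 1.5, 10.5, 0], [0, 1.5, 10.5, 0], [0, 0.5, 10.7, 0], [0, 0.5, 10.7, 0], [0, 0, 10.7, 0], [0, 0, 10.7, 0], [0, -1, 10.7, 0], [0, -1, 10.7, 0]],
  ],
)

```text
t: 27.65
tcp_pos: [0.4549, 0.2588, 0.1129]
tool_rot: [-0.468, 0.533, 0.473, 0.523]
force: [-10.9, -4.5, 18.7]
finger_gap: 0.189
```

Call:
arm_command(
  series=[
    [[0, 0, 0, 0], [0, 0, 0, 0], [0, 0, 0, 0], [0, 0, 0, 0], [0, 0, 0, 0]],
  ],
)

```text
t: 28.15
tcp_pos: [0.4547, 0.2582, 0.1129]
tool_rot: [-0.467, 0.533, 0.473, 0.523]
force: [-11.8, -2.2, 19.2]
finger_gap: 0.192
```

Run:
```python
from h import *
go(.457,.260,.1135,83.6)
p=status.sense()['tcp_pos'][:2]-np.array([.6652,.2064]);b=-(.045*np.exp(-.112j))-.21*1j*np.exp(-.112j)
print('angle',np.angle(b/(p[0]+1j*p[1])),'r',np.hypot(*p))
a=snapshot('scene')[:,:,::-1];b=snapshot('top')[:,:,::-1]
A=cv2.resize(a[130:340,200:410],(400,400),interpolation=cv2.INTER_CUBIC);B=cv2.resize(b[130:300,220:390],(400,400),interpolation=cv2.INTER_CUBIC)
cv2.imwrite('pics/a7.png',np.hstack([A,B]))
```

```text
t 28.15 tcp [0.4547 0.2582 0.1129] jaw 83.3 xax [-0.015 -0.004 -1.   ] F [-11.8  -2.2  19.2] gap 0.192 q6 -1.15
turn about tool x -0.005; then shift [-0.6 -2.   2.1]
angle 1.488932700608009 r 0.21674761041401985
```

View pics/a7.png

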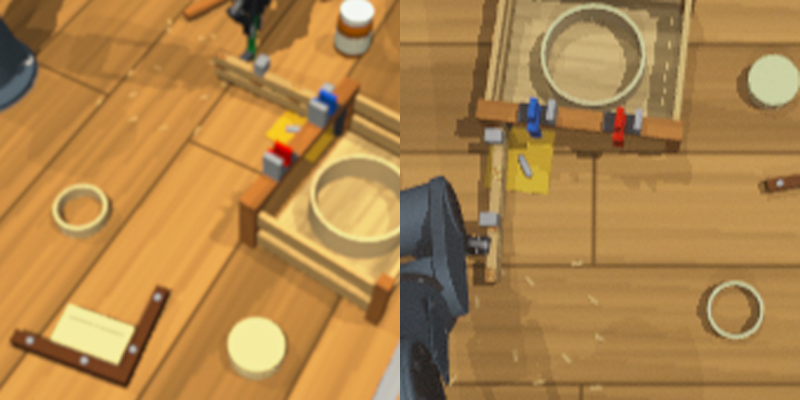

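The top view shows the gate square to the pen's front, with the post held at (480,243). Both catches are in, the board sits in the fence corner, and nothing else has moved. I'm handing in.

```bash
python3 -c "
from station import ticket,status
print(ticket.sign_off()); s=status.sense();print(s['t'],s['tcp_pos'],s['force'],s['finger_gap'])"
```

```text
the job is handed in; nothing more can be done
None
the job is handed in; nothing more can be done
```

I carried out the whole task and handed it in with the gripper still holding the gate open. The hand-in reports no verdict.

- **Board:** I carried it to the fence (lifted over, not slid), then pushed it against both arms: 29 N sideways and 41 N on the end, with no further movement. It looked flush in both camera views.
- **Catches:** I squeezed blue first, then red. Each ended about 37 mm over the ears, which is fully in. The last pictures still show both in.
- **Gate:** I swung it past the detent and held it at about 1.49 rad, worked out from where the post sits. The jaws stopped at 16 mm on the 18 mm post, so the grip is good.
- **Other things:** the jar, both hoops and the discs looked unmoved in the last picture. I did not check the mallet, brush or offcut again. The run took about 28 s of the 72 s allowed.
- **Disagreements:** my first fence measurements differed by about 7 mm between estimates, so I relied on contact for the final fit. A steady vertical force of about 19 N remained on the tool while holding the post, below the limits.

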